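# Wedge the spring catch open and put the check weight on the scale

## Robot

A 6-joint arm with a two-finger parallel gripper is mounted at the origin on a cart in front of the work surface, level with it; the furniture and walls round the work are solid. World frame = base frame: x ahead of the robot, y to its left, z up, the work surface at z = 0. Lengths are in m, angles in degrees, forces in N, time in s.
With the tool pointing down it reaches from about 0.425 to 1.125 m from the base axis. Payload 14.9 kg.
Tool frame: the origin (TCP) lies midway between the tips of the shut fingers; the grasp point (between the pads) lies 19 mm behind it; z points along the fingers, x is the direction in which the jaws open and shut, and the axes are right-handed (so a half turn about z gives the same grasp; the last joint's range is limited). The gripper opens to 91 mm and grips with 3 to 60 N. Pads are 32 mm wide; open, the fingers measure 118 mm over their backs; the gripper's body (76 mm by 178 mm) begins 60 mm behind the grasp point.
Start: joints at [70.113, 21.709, 99.362, -0, 58.929, -1.908], TCP at [0.216, 0.666, 0.214] pointing down, gripper open.
Joint ranges: [-158.91, 158.91], [-42.39, 125.64], [0.06, 152.35], [-60.88, 240.88], [17.5, 164.5], [-176.32, 176.32]. Speed limits (degrees/s): [108.29, 108.29, 136.94, 180, 180, 180].

## Interface

Orientations are given as [roll, pitch, yaw] about the fixed x, y, z axes, in that order (R = Rz(yaw) Ry(pitch) Rx(roll)).
In Python, from station import r, imaging gives the robot as it stands. The module is installed in compiled form; this text tells all that it offers.
- The arm moves only by the tool jog_arm, never from a script. Its argument "rows" is a list of rows, each an object of numbers: "dx", "dy", "dz": the shift along the tool's x, y, z in cm; "wx", "wy", "wz": the turn, a rotation vector about the tool's x, y, z in rad; "fingers": the opening in per cent of the stroke, from 0 (shut) to 100 (fully open). In form: [{"dx": .., "dy": .., "dz": .., "wx": .., "wy": .., "wz": .., "fingers": ..}, ...]. A call has 1 to 20 rows; each row shifts and turns the pose as measured when the row begins, along the tool's axes as they then stand; what a row does not reach is not made up. A row lasts 1/12 s, in which the tool goes at most 41.7 mm and 7.16 degrees, less where a joint would pass 70% of its speed; a pose out of reach is approached as far as the arm can. A call is refused whole if a number of a shift passes 4.17 or a number of a turn 0.125, either way. A call with a gripper value outside its range is refused whole. The fingers move at their own pace and stop on an object; "newtons" is the grip in N (left out, the last holds). Time passes only in rows, so rows that do not move let the fingers close. It gives the time, the measured TCP pose, the force and the opening at its end, in the units of the state.
- r.get_state(): the state, without advancing time (a new reading comes with each control period).
- imaging.snapshot(name): name is "scene" or "top" or "wrist"; returns a dict with "color" (480x640x3 uint8, blue, green, red), "mtx" (3x3 intrinsics, pixels), "rvec" (rotation vector, rad) and "tvec" (3), from world to camera coordinates, as OpenCV has them. Camera axes: x right, y down, z forward; pixel columns grow to the right and rows downward; lengths in m; the calibration is good to about 2 mm. A picture is of the moment at which its call begins. There is no depth.
- r.sign_off(): hands the job in, once; it reports no verdict.
The state is a dict: "clock": time; "joint_pos": joint angles; "qvel": joint speeds; "joint_torque": joint torques, N m; "tcp_pos": TCP position; "tool_rot": TCP orientation; "wrist_force": force on the tool from outside, world axes, zero at the start; "torque": the same for the moment, N m; "opening": finger opening in m.
Only numpy, scipy, OpenCV 4.12 (cv2) and the standard library are available. Lean on these libraries where they do the work, as an engineer would, in place of code of your own. Each camera call takes 0.05 s, during which the arm holds its last target. There are 200 camera calls.

## Task

The check weight is locked in its keeper by a spring catch. Push the thicker of the two wooden wedges nose-down into the slot of the keeper so that it stays there and holds the catch back, then lift the check weight out and set it down gently, upright, near the middle of the scale's pan. Leave the wedge in the slot.

Things in the scene. Friction and masses are not known exactly. Their poses are not given: they have to be found in the camera images.
- keeper: Aluminium keeper fixed to the table, base 90 mm (x) by 222 mm (y), origin under its middle, z up. At y -105 to -35 mm a grey block, 40 mm high, with a round pocket (axis y = -70 mm, 28 mm deep) that holds the check weight. Then toward +y: the catch's steel riser and tongue, a fixed post 30 mm wide in x, 76 mm high, the slot, the catch's steel tail 30 mm wide, its sloped lip 80 mm high.
- slot (a point): Point on the slot's floor, 19 mm above the table, where the foot of the thick wedge ends up centred; axes as keeper. The post's face is 15 mm to -y. Shut, the slot is 12 mm wide in y; above 40 mm over the table it flares, to 23 mm to -y and 19 mm to +y at the top. The wedge, its width along x, pushed straight down here (2 to 10 N) to the floor, shoves the tail to +y and stays clamped.
- catch (a joint): Travel of the sprung catch along the keeper's +y, m: 0 shut, its tongue (57 to 65 mm above the table) overlaps the weight's shoulder by 6 mm; the weight is free above 0.010; 0.018 with the thick wedge in, 0.004 with the thin one; stop at 0.024. The spring pushes it shut with 2.4 to 4.5 N.
- weight_centre (a point): Centre (half-way up) of the steel check weight, 0.5 kg, 60 mm high: cylinder of 47 mm diameter, 43 mm high, then a neck and a round knob of 29 mm diameter 18 to 30 mm above this centre. z is its axis. In the keeper its underside is 12 mm above the table, shoulder 55 mm, knob top 72 mm; raised 28 mm it leaves the pocket. Two smaller loose weights on the table are not used.
- thick_wedge_centre (a point): Centre (half-way up) of the thick wooden wedge, which stands nose-down on the table: 80 mm high, 44 mm wide along its x, 30 mm thick along its y; over the lowest 14 mm the thickness tapers to 20 mm at the foot. 60 g. Both ways round are the same.
- thin_wedge_centre (a point): Centre of the thin wooden wedge, of the same height and width (80 mm, 44 mm along x) but only 16 mm thick along y: it does not open the catch far enough and is not used.
- pan (a point): Middle of the top of the bench scale's steel pan, 150 mm square, 38 mm above the table; z up. The scale stands firm, does not sink, and its low display (blank) is on its -x side.
Things that resemble listed ones, but are neither listed nor needed, are in the scene too. What is shaped like the part that bears weight_centre but pink or yellow is not meant.

How it is judged (in metres and radians):
On the way:
1. the thick wedge, let go, holds the catch back at least 14 mm while the check weight is still in its pocket (value of joint catch above 0.014 m and horizontal distance between thick_wedge_centre and slot below 0.02 m and contact force between the fingers and thick_wedge below 0.1 N and z of weight_centre in the frame of keeper below 0.055 m), for 0.2 s.
At the end, for the whole second after the job is handed in: The check weight stands upright (within 6 degrees), at rest, on the scale's pan with its centre within 45 mm of the pan's middle, and the thick wedge is still in the slot (within 20 mm of its place) holding the catch back at least 14 mm (horizontal distance between weight_centre and pan below 0.045 m and z of weight_centre in the frame of pan between 0.025 and 0.035 m and angle between weight_centre's own z axis and vertical below 0.1 rad and linear speed of check_weight below 0.02 m/s and value of joint catch above 0.014 m and horizontal distance between thick_wedge_centre and slot below 0.02 m); the robot touches nothing.
It fails at once if the check weight is dropped (falls free faster than 0.6 m/s) (linear speed of check_weight above 0.6 m/s and contact force between the fingers and check_weight below 0.05 N).
It also fails if it takes over 48 s, if anything falls off the work surface, if the arm or the gripper's body presses on something with over 40 N, if the wrist force passes 120 N, or if a joint passes its speed limit or range.

## Working session

There is one attempt and no reset: what is moved stays moved. The work goes in short steps, Python scripts to look and compute and a tool call to move; the robot and the scene stay as the last step left them, time stands still between calls to the robot, and variables do not carry over. Pictures are saved under pics/ and viewed, about 8 in all and at most 12, crops included, and the job is handed in when it is done.

Besides the shell and the picture viewer there is one more tool, called after "Request:" as name(argument=value, ...), one argument or row to a line, values as JSON. jog_arm: Moves the arm, as the interface text tells. Its arguments: {"type":"object","properties":{"rows":{"type":"array","items":{"type":"object","properties":{"dx":{"type":"number"},"dy":{"type":"number"},"dz":{"type":"number"},"wx":{"type":"number"},"wy":{"type":"number"},"wz":{"type":"number"},"fingers":{"type":"number"}}}},"newtons":{"type":"number"}},"required":["rows"]}

```bash
mkdir -p pics; cat > h.py <<'E'
import cv2, numpy as np
from station import r, imaging
def snap(n,f=None):
    s=imaging.snapshot(n)
    if f: cv2.imwrite('pics/'+f,s['color'])
    return s
def ray(s,uv,z):
    K=np.array(s['mtx']);R=cv2.Rodrigues(np.array(s['rvec'],float))[0];t=np.array(s['tvec'],float).ravel()
    c=-R.T@t; d=R.T@np.linalg.inv(K)@np.array([uv[0],uv[1],1.])
    return c+d*(z-c[2])/d[2]
def proj(s,P):
    return cv2.projectPoints(np.array(P,float).reshape(-1,3),np.array(s['rvec'],float),np.array(s['tvec'],float),np.array(s['mtx']),None)[0].reshape(-1,2)
def cam(s):
    R=cv2.Rodrigues(np.array(s['rvec'],float))[0];return -R.T@np.array(s['tvec'],float).ravel(),R
E
python3 - <<'E'
from h import *
import pickle
for n in ('top','scene'):
    s=snap(n,n+'1.png'); pickle.dump(s,open(n+'.pkl','wb'))
    print(n,cam(s)[0],cam(s)[1].round(2).tolist(),np.array(s['mtx']).round(0).tolist())
print(r.get_state())
E
```

```text
top [ 0.47959487 -0.08459253  0.89562628] [[0.01, -1.0, -0.0], [-1.0, -0.01, -0.07], [0.07, 0.0, -1.0]] [[456.0, 0.0, 318.0], [0.0, 456.0, 243.0], [0.0, 0.0, 1.0]]
scene [ 0.06513633 -0.86846302  0.60163118] [[0.86, -0.52, -0.02], [-0.27, -0.42, -0.86], [0.44, 0.74, -0.5]] [[461.0, 0.0, 320.0], [0.0, 461.0, 243.0], [0.0, 0.0, 1.0]]
{'clock': 0.1, 'joint_pos': array([ 7.01119511e+01,  2.17377077e+01,  9.93924857e+01,  4.75298301e-04,
        5.89266415e+01, -1.90708696e+00]), 'qvel': array([-0.06356673, -0.04880942, -0.03679277, -0.03668122,  0.07218534,
       -0.01695542]), 'joint_torque': array([ 2.89424934e-03, -7.65034890e+01, -4.35298777e+01,  6.52996916e-02,
        3.98291310e-02, -4.42117289e-05]), 'tcp_pos': array([0.21596407, 0.66548126, 0.21332509]), 'tool_rot': array([-1.79997702e+02,  5.67899137e-02,  7.20187937e+01]), 'wrist_force': array([ 0.23373783, -0.04368765, -0.13351065]), 'torque': array([-0.02359238,  0.04532751,  0.00829504]), 'opening': 0.09121769878656448}
```

View pics/top1.png

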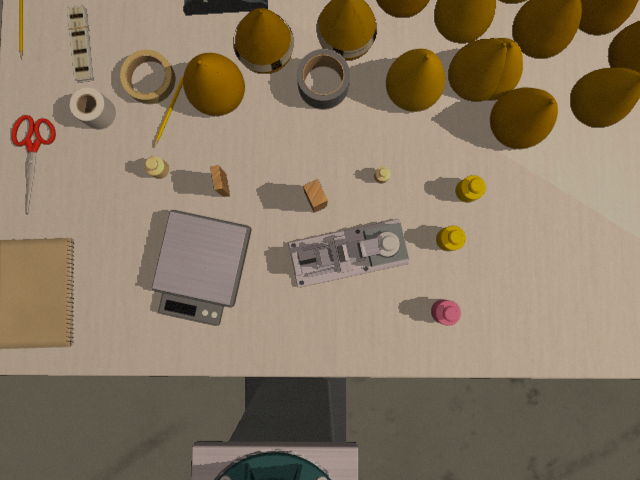

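View pics/scene1.png

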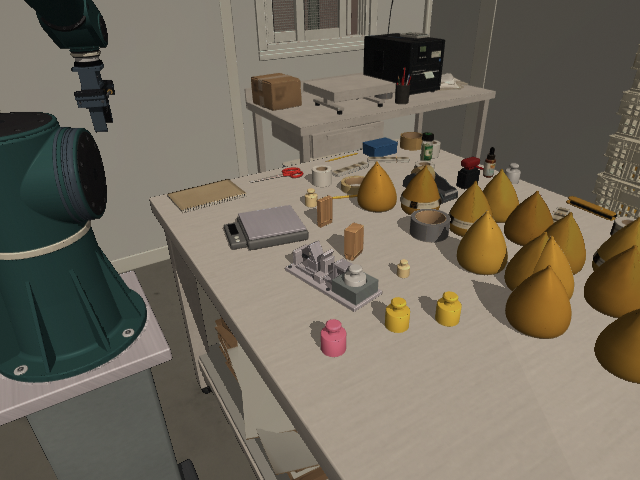

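Top view: the scale is at (202,262) and the keeper at (350,253), with its weight at (388,244). The likely thick wedge is at (316,195) and the thin one at (220,181). Next I'll enlarge this area.

```bash
python3 - <<'E'
from h import *
import pickle
s=pickle.load(open('top.pkl','rb'));im=s['color']
c=im[150:330,190:430]
c=cv2.resize(c,None,fx=3.3,fy=3.3,interpolation=cv2.INTER_CUBIC)
for u in range(200,430,20): cv2.putText(c,str(u),(int((u-190)*3.3)-8,8),0,.35,(0,0,255),1);cv2.line(c,(int((u-190)*3.3),10),(int((u-190)*3.3),16),(0,0,255),1)
for v in range(160,330,20): cv2.putText(c,str(v),(0,int((v-150)*3.3)+4),0,.35,(0,0,255),1)
cv2.imwrite('pics/crop1.png',c)
hsv=cv2.cvtColor(im,cv2.COLOR_BGR2HSV)
print(hsv[193,316],hsv[180,220],hsv[262,202],hsv[244,388])
E
```

```text
[ 15 149 161] [ 15 153 153] [  9  31 141] [ 16  41 175]
```

View pics/crop1.png

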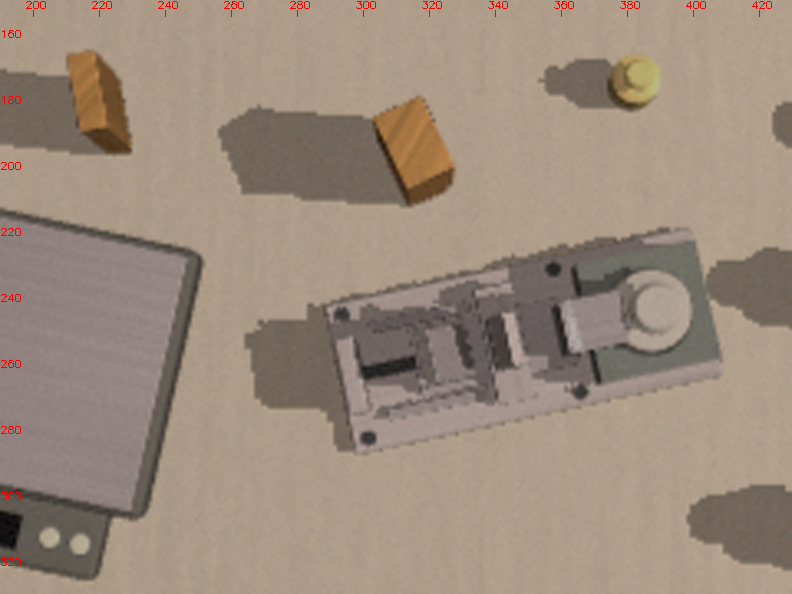

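The crop shows the thick wedge's top face with corners (303,186), (318,178), (327,200), (313,204). The keeper base corners are (288,242), (400,219), (408,263), (297,286), and the knob is at (389,243). The thin wedge is at (215,176).

```bash
python3 - <<'E'
from h import *
import pickle
s=pickle.load(open('top.pkl','rb'));im=s['color'];hsv=cv2.cvtColor(im,cv2.COLOR_BGR2HSV)
m=((hsv[...,1]>110)&(hsv[...,0]<22)&(hsv[...,2]>130)).astype('uint8')
m[:165]=0;m[215:]=0;m[:,:295]=0;m[:,335:]=0
pts=np.argwhere(m)[:,::-1]
W=np.array([ray(s,p,.08)[:2] for p in pts],'float32')
rc=cv2.minAreaRect(W*1000);print('thick',len(pts),rc)
K=[ray(s,p,.01)[:2] for p in [(288,242),(400,219.5),(408.5,263),(297.5,286.5)]]
K=np.array(K);print('keeper',K.mean(0),[np.linalg.norm(K[i]-K[i-1]).round(4) for i in range(4)])
print('ydir ang',[np.degrees(np.arctan2(*(a-b)[::-1])) for a,b in((K[0],K[1]),(K[3],K[2]))],'xdir',[np.degrees(np.arctan2(*(a-b)[::-1])) for a,b in((K[0],K[3]),(K[1],K[2]))])
print('knob',ray(s,(389.5,243),.072), 'dist',np.linalg.norm(ray(s,(389.5,243),.072)[:2]-K.mean(0)))
P=np.array([ray(s,p,.038)[:2] for p in [(170,211),(250.5,227),(235,306),(155,290)]]);print('pan',P.mean(0),[np.linalg.norm(P[i]-P[i-1]).round(4) for i in range(4)])
E
```

```text
thick 373 ((624.8827514648438, -76.27375793457031), (43.064762115478516, 28.3253231048584), 26.695302963256836)
keeper [ 0.52003089 -0.14147293] [np.float64(0.0884), np.float64(0.223), np.float64(0.0863), np.float64(0.2201)]
ydir ang [np.float64(101.775800827587), np.float64(102.31366954856637)] xdir [np.float64(12.655639761457685), np.float64(10.728529130383848)]
knob [ 0.53521264 -0.21155269  0.072     ] dist 0.07170534909800849
pan [0.50633613 0.13511975] [np.float64(0.1513), np.float64(0.1561), np.float64(0.1509), np.float64(0.1534)]
```

Request:
jog_arm(
  rows=[
    {"dx": -2.7,"dy": 2.9,"fingers": 70},
    {"dx": -2.7,"dy": 2.9},
    {"dx": -2.7,"dy": 2.9},
    {"dx": -2.7,"dy": 2.9},
    {"dx": -2.7,"dy": 2.9},
    {"dx": -2.7,"dy": 2.9},
    {"dx": -2.7,"dy": 2.9},
    {"dx": -2.7,"dy": 2.9},
    {"dx": -2.7,"dy": 2.9},
    {"dx": -2.7,"dy": 2.9},
    {"dx": -2.7,"dy": 2.9},
    {"dx": -2.7,"dy": 2.9},
    {"dx": -2.7,"dy": 2.9},
    {"dx": -2.7,"dy": 2.9},
    {"dx": -2.7,"dy": 2.9},
    {"dx": -2.7,"dy": 2.9},
  ],
)

```text
invalid input at $.rows[0]: expected keys dx, dy, dz, wx, wy, wz, fingers
```

Request:
jog_arm(
  rows=[
    {"dx": -2.7,"dy": 2.9,"dz": 0,"wx": 0,"wy": 0,"wz": 0,"fingers": 70},
    {"dx": -2.7,"dy": 2.9,"dz": 0,"wx": 0,"wy": 0,"wz": 0,"fingers": 70},
    {"dx": -2.7,"dy": 2.9,"dz": 0,"wx": 0,"wy": 0,"wz": 0,"fingers": 70},
    {"dx": -2.7,"dy": 2.9,"dz": 0,"wx": 0,"wy": 0,"wz": 0,"fingers": 70},
    {"dx": -2.7,"dy": 2.9,"dz": 0,"wx": 0,"wy": 0,"wz": 0,"fingers": 70},
    {"dx": -2.7,"dy": 2.9,"dz": 0,"wx": 0,"wy": 0,"wz": 0,"fingers": 70},
    {"dx": -2.7,"dy": 2.9,"dz": 0,"wx": 0,"wy": 0,"wz": 0,"fingers": 70},
    {"dx": -2.7,"dy": 2.9,"dz": 0,"wx": 0,"wy": 0,"wz": 0,"fingers": 70},
    {"dx": -2.7,"dy": 2.9,"dz": 0,"wx": 0,"wy": 0,"wz": 0,"fingers": 70},
    {"dx": -2.7,"dy": 2.9,"dz": 0,"wx": 0,"wy": 0,"wz": 0,"fingers": 70},
    {"dx": -2.7,"dy": 2.9,"dz": 0,"wx": 0,"wy": 0,"wz": 0,"fingers": 70},
    {"dx": -2.7,"dy": 2.9,"dz": 0,"wx": 0,"wy": 0,"wz": 0,"fingers": 70},
    {"dx": -2.7,"dy": 2.9,"dz": 0,"wx": 0,"wy": 0,"wz": 0,"fingers": 70},
    {"dx": -2.7,"dy": 2.9,"dz": 0,"wx": 0,"wy": 0,"wz": 0,"fingers": 70},
    {"dx": -2.7,"dy": 2.9,"dz": 0,"wx": 0,"wy": 0,"wz": 0,"fingers": 70},
    {"dx": -2.7,"dy": 2.9,"dz": 0,"wx": 0,"wy": 0,"wz": 0,"fingers": 70},
  ],
)

```text
clock: 1.43
tcp_pos: [0.5307, 0.0902, 0.2107]
tool_rot: [-179.9, 0.1, 72.6]
wrist_force: [1.2, 0.2, -0.7]
opening: 0.0634
```

Request:
jog_arm(
  rows=[
    {"dx": -2.6,"dy": 2.8,"dz": 0,"wx": 0,"wy": 0,"wz": 0,"fingers": 70},
    {"dx": -2.6,"dy": 2.8,"dz": 0,"wx": 0,"wy": 0,"wz": 0,"fingers": 70},
    {"dx": -2.6,"dy": 2.8,"dz": 0,"wx": 0,"wy": 0,"wz": 0,"fingers": 70},
    {"dx": -2.6,"dy": 2.8,"dz": 0,"wx": 0,"wy": 0,"wz": 0,"fingers": 70},
    {"dx": -1.6,"dy": 1.8,"dz": 0,"wx": 0,"wy": 0,"wz": 0.05,"fingers": 70},
    {"dx": 0,"dy": 0,"dz": 0,"wx": 0,"wy": 0,"wz": 0.114,"fingers": 70},
    {"dx": 0,"dy": 0,"dz": 0,"wx": 0,"wy": 0,"wz": 0.114,"fingers": 70},
    {"dx": 0,"dy": 0,"dz": 0,"wx": 0,"wy": 0,"wz": 0.114,"fingers": 70},
    {"dx": 0,"dy": 0,"dz": 0,"wx": 0,"wy": 0,"wz": 0.114,"fingers": 70},
    {"dx": 0,"dy": 0,"dz": 0,"wx": 0,"wy": 0,"wz": 0.114,"fingers": 70},
    {"dx": 0,"dy": 0,"dz": 0,"wx": 0,"wy": 0,"wz": 0.114,"fingers": 70},
    {"dx": 0,"dy": 0,"dz": 0,"wx": 0,"wy": 0,"wz": 0.07,"fingers": 70},
    {"dx": 0,"dy": 0,"dz": 0,"wx": 0,"wy": 0,"wz": 0,"fingers": 70},
  ],
)

```text
clock: 2.52
tcp_pos: [0.6226, -0.082, 0.2071]
tool_rot: [-179.9, 0.4, 23.7]
wrist_force: [-0.2, 0.3, 0.2]
opening: 0.0637
```

```bash
python3 - <<'E'
from h import *
import pickle
s=snap('wrist','wrist1.png'); pickle.dump(s,open('w1.pkl','wb'))
st=r.get_state();print(st['tcp_pos'],st['tool_rot'],cam(s)[0],cam(s)[1].round(2).tolist())
E
```

```text
[ 0.62256    -0.08202597  0.20705776] [-179.94185439    0.39277523   23.95187788] [ 0.59399419 -0.01317126  0.37783903] [[0.92, 0.4, -0.01], [0.39, -0.88, 0.26], [0.1, -0.24, -0.96]]
```

View pics/wrist1.png

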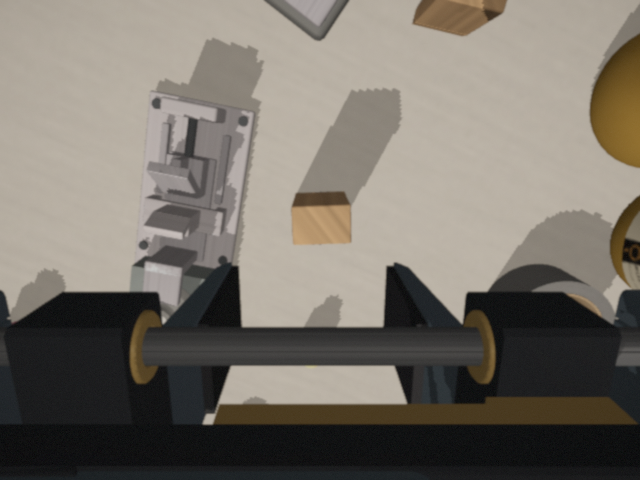

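The wrist view shows the wedge's top face with corners (293,207), (350,205), (351,243), (292,244). The keeper's lip is near (175,180), its post near (172,218), and the slot is between them.

```bash
python3 - <<'E'
from h import *
import pickle
s=pickle.load(open('w1.pkl','rb'));im=s['color'];hsv=cv2.cvtColor(im,cv2.COLOR_BGR2HSV)
g=im[225,320];print(g,im[199,320])
m=((hsv[...,1]>80)&(hsv[...,0]<25)&(hsv[...,2]>150)).astype('uint8')
m[:190]=0;m[255:]=0;m[:,:280]=0;m[:,365:]=0
pts=np.argwhere(m)[:,::-1];print(len(pts),pts.min(0),pts.max(0))
W=np.array([ray(s,p,.08)[:2] for p in pts],'float32')
print(cv2.minAreaRect(W*1000))
C=np.array([ray(s,p,.08)[:2] for p in [(293,207),(350.5,205),(351.5,243.5),(292,244.5)]])
print(C.mean(0),[np.linalg.norm(C[i]-C[i-1]).round(4) for i in range(4)],np.degrees(np.arctan2(*(C[1]-C[0])[::-1])),np.degrees(np.arctan2(*(C[2]-C[3])[::-1])))
c=cv2.resize(im[80:300,100:290],None,fx=2.7,fy=2.7,interpolation=cv2.INTER_CUBIC)
for u in range(100,290,20): cv2.putText(c,str(u),(int((u-100)*2.7)-8,8),0,.35,(0,0,255),1)
for v in range(100,300,20): cv2.putText(c,str(v),(0,int((v-80)*2.7)+4),0,.35,(0,0,255),1)
cv2.imwrite('pics/crop2.png',c)
E
```

```text
[112 154 187] [44 63 82]
2125 [292 206] [350 243]
((626.2586059570312, -75.21366882324219), (42.5947151184082, 28.259695053100586), 25.773937225341797)
[ 0.62688143 -0.07535159] [np.float64(0.0286), np.float64(0.042), np.float64(0.0292), np.float64(0.0446)] 25.801089849086722 24.81874545863178
```

View pics/crop2.png

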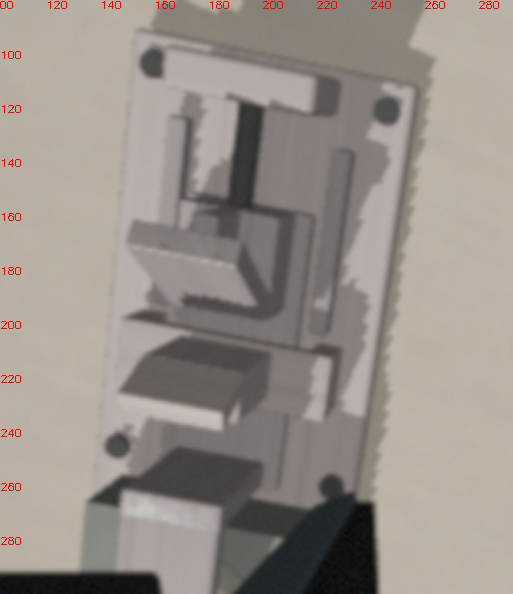

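The enlargement shows the post's top strip from about (118,226) to (183,233) along its edge on the slot side. The lip's top edge runs from about (128,171) to (187,179).

```bash
python3 - <<'E'
from h import *
import pickle
s=pickle.load(open('w1.pkl','rb'));t=pickle.load(open('top.pkl','rb'))
a=np.radians(12.);ex=np.array([np.cos(a),np.sin(a)]);ey=np.array([-np.sin(a),np.cos(a)])
B=np.array([ray(s,p,.01)[:2] for p in [(150,91),(253,112)]]) # +y edge corners (-x,+x)
print('top edge',B,np.linalg.norm(B[1]-B[0]),np.degrees(np.arctan2(*(B[1]-B[0])[::-1])),B.mean(0)-.111*ey)
O=np.array([.520,-.1415])
def loc(p,z,s=s): d=ray(s,p,z)[:2]-O;return (np.array([d@ex,d@ey])*1000).round(1)
for n,p,z in [('post edge L',(119,226),.076),('post edge R',(183,233),.076),('post back L',(119,229),.076),('postbackR',(182,238),.076),('lip L',(128,171),.08),('lip R',(187,179),.08),('lip backL',(131,162),.08),('lip backR',(188,168),.08),('topedge',(150,91),.01),('topedge',(253,112),.01),('post flare bot R',(200,212),.04),('tongue riser edge',(145,262),.065),('tongue R',(182,268),.065)]: print(n,loc(p,z))
print('top view: knob',loc((389.5,243),.072,t),'block edge',loc((368,245),.04,t),loc((371.5,265),.04,t))
for y in (0,5,10,15): print(y,proj(s,[[*(O+ey*(y/1e3-.023)+ex*x),.076] for x in(-.015,.015)]).round(0).tolist(),proj(s,[[*(O+ey*(y/1e3+.019)+ex*x),.08] for x in(-.015,.015)]).round(0).tolist())
E
```

```text
top edge [[ 0.45491478 -0.04230548]
 [ 0.54066795 -0.02314004]] 0.08786876519330836 12.598307159692913 [ 0.52086956 -0.14129715]
post edge L [-30.7   9.8]
post edge R [17.2 14.3]
post back L [-30.5   7.5]
postbackR [17.  10.2]
lip L [-26.   53.1]
lip R [16.2 56.1]
lip backL [-24.4  59.9]
lip backR [16. 64.]
topedge [-43.  110.6]
topedge [ 44.8 111.5]
post flare bot R [19.2 23.7]
tongue riser edge [-12.6 -19.3]
tongue R [ 17.  -18.2]
top view: knob [  0.3 -71.7] block edge [  5.9 -36.6] [-32.2 -35.2]
0 [[136.0, 270.0], [174.0, 278.0]] [[139.0, 220.0], [179.0, 228.0]]
5 [[136.0, 264.0], [175.0, 272.0]] [[139.0, 213.0], [180.0, 221.0]]
10 [[137.0, 258.0], [176.0, 266.0]] [[140.0, 207.0], [181.0, 215.0]]
15 [[138.0, 252.0], [177.0, 260.0]] [[141.0, 200.0], [182.0, 208.0]]
```

```bash
python3 - <<'E'
from h import *
import pickle
s=pickle.load(open('w1.pkl','rb'))
a=np.radians(12.2);ex=np.array([np.cos(a),np.sin(a)]);ey=np.array([-np.sin(a),np.cos(a)]);O=np.array([.5205,-.1414])
def loc(p,z): d=ray(s,(100+p[0]/2.7,80+p[1]/2.7),z)[:2]-O;return (np.array([d@ex,d@ey])*1000).round(1)
for n,p,z in [('post edge L',(118,393),.076),('post edge R',(225,414),.076),('lip L',(127,245),.08),('lip R',(240,265),.08),('lipback L',(140,220),.08),('lipback R',(243,238),.08),('bend L',(150,360),.04),('bend R',(255,372),.04),('foot L',(185,337),.019),('foot R',(270,352),.019)]: print(n,loc(p,z))
y=.037
for Y,z in ((-23,.076),(-15,.04),(-15,.019),(19,.08),(-3,.04),(-3,.019)):
  print(Y,z,((proj(s,[[*(O+ey*(y+Y/1e3)+ex*x),z] for x in(-.015,.015)])-[100,80])*2.7).round(0).tolist())
E
```

```text
post edge L [-13.  14.]
post edge R [17. 14.]
lip L [-12.9  56.2]
lip R [17.2 56.9]
lipback L [-10.2  63.4]
lipback R [17.1 64.2]
bend L [-17.6  15.1]
bend R [14.8 17.8]
foot L [-14.3  19.1]
foot R [13.6 19.8]
-23 0.076 [[111.0, 392.0], [218.0, 413.0]]
-15 0.04 [[161.0, 340.0], [257.0, 359.0]]
-15 0.019 [[184.0, 328.0], [275.0, 346.0]]
19 0.08 [[119.0, 244.0], [231.0, 267.0]]
-3 0.04 [[165.0, 302.0], [262.0, 322.0]]
-3 0.019 [[188.0, 292.0], [280.0, 311.0]]
```

Request:
jog_arm(
  rows=[
    {"dx": 0.57,"dy": -0.44,"dz": 2,"wx": 0,"wy": 0.006,"wz": -0.026,"fingers": 70},
    {"dx": 0,"dy": 0,"dz": 2.5,"wx": 0,"wy": 0,"wz": 0,"fingers": 70},
    {"dx": 0,"dy": 0,"dz": 2.5,"wx": 0,"wy": 0,"wz": 0,"fingers": 70},
    {"dx": 0,"dy": 0,"dz": 0.5,"wx": 0,"wy": 0,"wz": 0,"fingers": 70},
    {"dx": 0,"dy": 0,"dz": 0,"wx": 0,"wy": 0,"wz": 0,"fingers": 70},
  ],
)

```text
clock: 2.98
tcp_pos: [0.627, -0.0755, 0.131]
tool_rot: [180.0, -0.1, 26.4]
wrist_force: [-0.4, 0.6, 0.3]
opening: 0.0635
```

Request:
jog_arm(
  rows=[
    {"dx": -0.1,"dy": 0,"dz": 2.5,"wx": 0,"wy": 0,"wz": 0.01,"fingers": 70},
    {"dx": 0,"dy": 0,"dz": 2.5,"wx": 0,"wy": 0,"wz": 0,"fingers": 70},
    {"dx": 0,"dy": 0,"dz": 2,"wx": 0,"wy": 0,"wz": 0,"fingers": 70},
    {"dx": 0,"dy": 0,"dz": 1,"wx": 0,"wy": 0,"wz": 0,"fingers": 70},
    {"dx": 0,"dy": 0,"dz": 0.2,"wx": 0,"wy": 0,"wz": 0,"fingers": 70},
    {"dx": 0,"dy": 0,"dz": 0,"wx": 0,"wy": 0,"wz": 0,"fingers": 40},
    {"dx": 0,"dy": 0,"dz": 0,"wx": 0,"wy": 0,"wz": 0,"fingers": 30},
    {"dx": 0,"dy": 0,"dz": 0,"wx": 0,"wy": 0,"wz": 0,"fingers": 30},
    {"dx": 0,"dy": 0,"dz": 0,"wx": 0,"wy": 0,"wz": 0,"fingers": 30},
    {"dx": 0,"dy": 0,"dz": 0,"wx": 0,"wy": 0,"wz": 0,"fingers": 30},
  ],
  newtons=35,
)

```text
clock: 3.82
tcp_pos: [0.6327, -0.0771, 0.0577]
tool_rot: [179.6, -0.6, 26.3]
wrist_force: [-0.3, -0.0, -0.1]
opening: 0.0447
```

Request:
jog_arm(
  rows=[
    {"dx": 0,"dy": 0,"dz": 0,"wx": 0,"wy": 0,"wz": 0,"fingers": 65},
    {"dx": 0,"dy": 0,"dz": 0,"wx": 0,"wy": 0,"wz": 0,"fingers": 65},
    {"dx": 0,"dy": 0,"dz": 0,"wx": 0,"wy": 0,"wz": 0,"fingers": 65},
  ],
)

```text
clock: 4.07
tcp_pos: [0.6336, -0.0773, 0.0592]
tool_rot: [179.5, -0.7, 26.3]
wrist_force: [-0.3, 0.8, 0.3]
opening: 0.0586
```

```bash
python3 - <<'E'
from h import *
import pickle
s=snap('wrist','wrist2.png');st=r.get_state();print(st['clock'],st['tcp_pos'],st['tool_rot'],st['opening'])
im=s['color'];hsv=cv2.cvtColor(im,cv2.COLOR_BGR2HSV)
m=((hsv[...,1]>80)&(hsv[...,0]<25)&(hsv[...,2]>130)).astype('uint8');m[400:]=0
n,l,S,c=cv2.connectedComponentsWithStats(m)
for i in range(1,n):
    if S[i,4]>600:
        pts=np.argwhere(l==i)[:,::-1];W=np.array([ray(s,p,.08)[:2] for p in pts],'float32');print(S[i],cv2.minAreaRect(W*1000))
E
```

```text
4.1167 [ 0.63354976 -0.07727935  0.05916411] [179.51611032  -0.72931844  26.31113948] 0.05914654946578905
[ 248  277  110   50 5278] ((626.3936157226562, -71.36952209472656), (42.577964782714844, 20.882858276367188), 26.331449508666992)
```

View pics/wrist2.png

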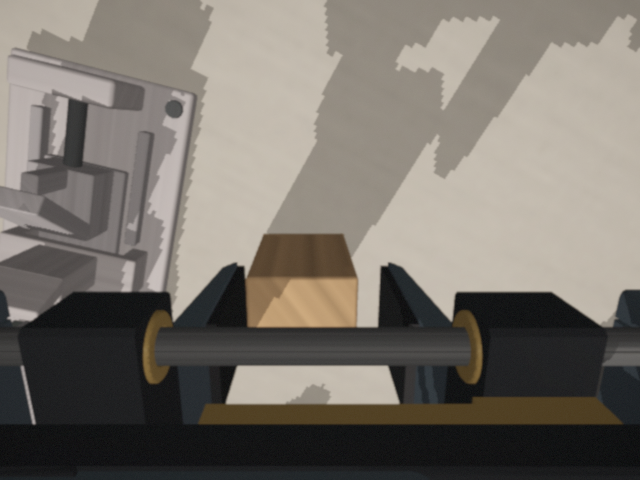

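The view shows the wedge still standing, with its near top edge at v≈277 between u=248 and 357. The tool drifted about 6 mm off and too high, because rows with no motion creep. I'll correct that and grip again lower.

Request:
jog_arm(
  rows=[
    {"dx": -0.42,"dy": -0.44,"dz": 0.3,"wx": 0.009,"wy": -0.013,"wz": 0.0,"fingers": 65},
    {"dx": 0,"dy": 0,"dz": 0.6,"wx": 0,"wy": 0,"wz": 0,"fingers": 65},
    {"dx": 0,"dy": 0,"dz": 0.5,"wx": 0,"wy": 0,"wz": 0,"fingers": 65},
  ],
)

```text
clock: 4.37
tcp_pos: [0.6279, -0.0751, 0.0451]
tool_rot: [-180.0, 0.0, 26.3]
wrist_force: [0.1, 0.2, -0.1]
opening: 0.0594
```

Request:
jog_arm(
  rows=[
    {"dx": -0.02,"dy": -0.02,"dz": 0.03,"wx": 0,"wy": 0,"wz": 0,"fingers": 30},
    {"dx": -0.02,"dy": -0.02,"dz": 0.03,"wx": 0,"wy": 0,"wz": 0,"fingers": 30},
    {"dx": -0.02,"dy": -0.02,"dz": 0.03,"wx": 0,"wy": 0,"wz": 0,"fingers": 30},
    {"dx": -0.02,"dy": -0.02,"dz": 0.03,"wx": 0,"wy": 0,"wz": 0,"fingers": 30},
  ],
  newtons=35,
)

```text
clock: 4.7
tcp_pos: [0.626, -0.0745, 0.042]
tool_rot: [-179.9, 0.1, 26.3]
wrist_force: [-3.3, -0.3, 12.5]
opening: 0.044
```

Request:
jog_arm(
  rows=[
    {"dx": 0,"dy": 0,"dz": -1.5,"wx": 0,"wy": 0,"wz": 0,"fingers": 30},
    {"dx": 0,"dy": 0,"dz": -3,"wx": 0,"wy": 0,"wz": 0.06,"fingers": 30},
    {"dx": 0,"dy": 0,"dz": -3,"wx": 0,"wy": 0,"wz": 0.1,"fingers": 30},
    {"dx": 0,"dy": 0,"dz": -3,"wx": 0,"wy": 0,"wz": 0.07,"fingers": 30},
    {"dx": -2,"dy": 0.1,"dz": -0.5,"wx": 0,"wy": 0,"wz": 0,"fingers": 30},
    {"dx": -2.8,"dy": 0.1,"dz": 0,"wx": 0,"wy": 0,"wz": 0,"fingers": 30},
    {"dx": -2.8,"dy": 0.1,"dz": 0,"wx": 0,"wy": 0,"wz": 0,"fingers": 30},
    {"dx": -2,"dy": 0.1,"dz": 0,"wx": 0,"wy": 0,"wz": 0,"fingers": 30},
    {"dx": -1,"dy": 0.1,"dz": 0,"wx": 0,"wy": 0,"wz": 0,"fingers": 30},
    {"dx": -0.2,"dy": 0,"dz": 0,"wx": 0,"wy": 0,"wz": 0,"fingers": 30},
  ],
)

```text
clock: 5.53
tcp_pos: [0.5197, -0.1037, 0.1658]
tool_rot: [179.9, -0.2, 12.5]
wrist_force: [0.8, -0.4, -0.8]
opening: 0.0437
```

```bash
python3 - <<'E'
from h import *
import pickle
s=snap('wrist','wrist3.png');pickle.dump(s,open('w3.pkl','wb'));st=r.get_state();print(st['clock'],st['tcp_pos'],st['tool_rot'],st['opening'],st['wrist_force'])
E
```

```text
5.5833 [ 0.52026214 -0.10365822  0.16582403] [ 1.79918715e+02 -1.67400258e-01  1.25131637e+01] 0.04402706427817407 [ 1.35649165 -0.21161549 -0.97576795]
```

View pics/wrist3.png

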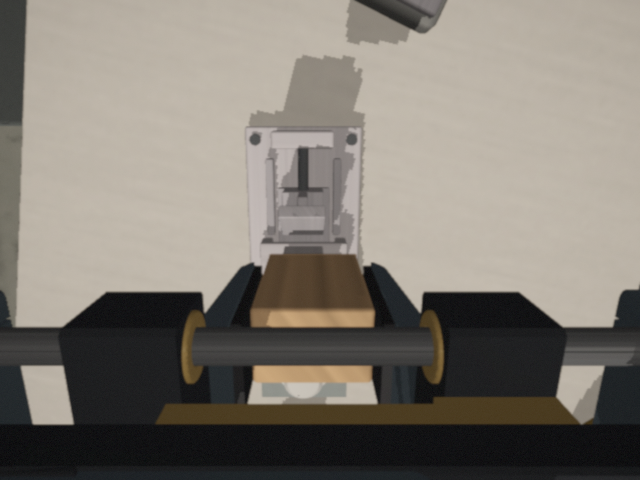

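The wedge is held level. Its top face spans u 252–373 and v 309–381, the keeper's far corners are at (247,127) and (363,127), and the lip is at (302,210–232).

```bash
python3 - <<'E'
from h import *
import pickle
s=pickle.load(open('w3.pkl','rb'));im=s['color']
T=np.array([.52026,-.10366]);a=np.radians(12.5);ex=np.array([np.cos(a),np.sin(a)]);ey=np.array([-np.sin(a),np.cos(a)])
def loc(p,z,O=T): d=ray(s,p,z)[:2]-O;return (np.array([d@ex,d@ey])*1000).round(1)
print('wedge top rel TCP',[loc(p,.204).tolist() for p in [(252.5,309),(372.5,309),(250.5,381),(374.5,381)]])
print('lip col',[(v,int(im[v,290:315].mean())) for v in range(196,262,2)])
B=[ray(s,p,.01)[:2] for p in [(247,127.5),(363,127.5)]]
print('far corners',B,np.degrees(np.arctan2(*(B[1]-B[0])[::-1])),np.linalg.norm(B[1]-B[0]),np.mean(B,0)-.111*ey)
print('edges along x at v=200', [loc((u,200),.01).tolist() for u in(247.5,363)])
print('slot pt rel TCP from keeper', loc((0,0),0)*0, ((np.mean(B,0)-.074*ey-T)@ex*1e3).round(1),((np.mean(B,0)-.074*ey-T)@ey*1e3).round(1))
print('lip pred (y=slot+19,z=.08) using slot (.5137,-.105)',proj(s,[[*(np.array([.5137,-.105])+.019*ey+ex*x),.08] for x in(-.015,.015)]).round(1).tolist())
c=cv2.resize(im[120:280,230:380],None,fx=3.5,fy=3.5,interpolation=cv2.INTER_CUBIC)
cv2.imwrite('pics/crop3.png',c)
E
```

```text
wedge top rel TCP [[-21.2, 13.6], [20.7, 13.6], [-23.0, -15.1], [22.5, -15.2]]
lip col [(196, 104), (198, 117), (200, 119), (202, 119), (204, 117), (206, 120), (208, 129), (210, 131), (212, 131), (214, 131), (216, 147), (218, 160), (220, 155), (222, 155), (224, 155), (226, 154), (228, 154), (230, 118), (232, 84), (234, 95), (236, 121), (238, 122), (240, 120), (242, 95), (244, 119), (246, 98), (248, 78), (250, 79), (252, 77), (254, 75), (256, 67), (258, 66), (260, 66)]
far corners [array([ 0.45596523, -0.04217627]), array([ 0.54229382, -0.02301889])] 12.5118868543713 0.08842867851344499 [ 0.52315432 -0.14096644]
edges along x at v=200 [[-51.4, 18.1], [40.8, 18.1]]
slot pt rel TCP from keeper [-0.  0.] -5.2 -0.0
lip pred (y=slot+19,z=.08) using slot (.5137,-.105) [[278.0, 217.5], [325.3, 217.5]]
```

View pics/crop3.png

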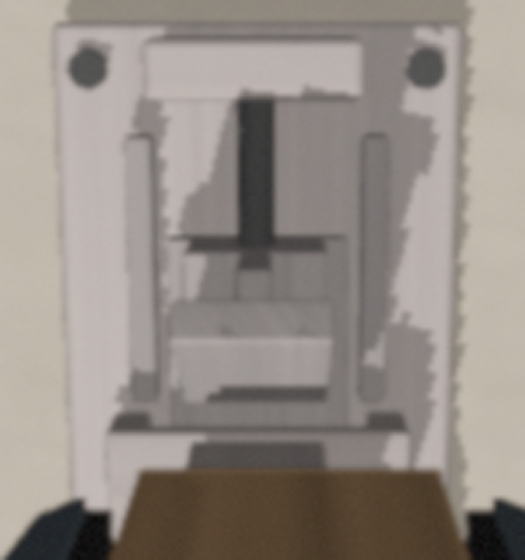

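Request:
jog_arm(
  rows=[
    {"dx": -0.7,"dy": -0.16,"dz": 0,"wx": 0.001,"wy": -0.003,"wz": 0,"fingers": 30},
    {"dx": 0,"dy": 0,"dz": 0.5,"wx": 0,"wy": 0,"wz": 0,"fingers": 30},
    {"dx": 0,"dy": 0,"dz": 1.5,"wx": 0,"wy": 0,"wz": 0,"fingers": 30},
    {"dx": 0,"dy": 0,"dz": 1.5,"wx": 0,"wy": 0,"wz": 0,"fingers": 30},
    {"dx": 0,"dy": 0,"dz": 0.4,"wx": 0,"wy": 0,"wz": 0,"fingers": 30},
    {"dx": 0,"dy": 0,"dz": 0.1,"wx": 0,"wy": 0,"wz": 0,"fingers": 30},
  ],
)

```text
clock: 6.08
tcp_pos: [0.5175, -0.1031, 0.125]
tool_rot: [179.9, -0.2, 12.6]
wrist_force: [-0.7, -0.7, -0.5]
opening: 0.0437
```

Request:
jog_arm(
  rows=[
    {"dx": -0.42,"dy": -0.05,"dz": 0.3,"wx": 0.002,"wy": -0.003,"wz": 0,"fingers": 30},
    {"dx": -0.05,"dy": 0,"dz": 0.8,"wx": 0,"wy": 0,"wz": 0,"fingers": 30},
    {"dx": -0.05,"dy": 0,"dz": 0.8,"wx": 0,"wy": 0,"wz": 0,"fingers": 30},
    {"dx": -0.05,"dy": 0,"dz": 0.3,"wx": 0,"wy": 0,"wz": 0,"fingers": 30},
  ],
)

```text
clock: 6.42
tcp_pos: [0.5131, -0.1039, 0.1023]
tool_rot: [180.0, -0.1, 12.6]
wrist_force: [0.6, -3.0, 4.0]
opening: 0.0438
```

Request:
jog_arm(
  rows=[
    {"dx": 0,"dy": -0.03,"dz": 0.5,"wx": 0,"wy": 0,"wz": 0,"fingers": 30},
    {"dx": 0,"dy": -0.03,"dz": 0.5,"wx": 0,"wy": 0,"wz": 0,"fingers": 30},
    {"dx": 0,"dy": -0.03,"dz": 0.5,"wx": 0,"wy": 0,"wz": 0,"fingers": 30},
  ],
)

```text
clock: 6.67
tcp_pos: [0.5148, -0.1037, 0.0876]
tool_rot: [179.9, -0.3, 12.6]
wrist_force: [-5.6, 16.7, 31.4]
opening: 0.0441
```

Request:
jog_arm(
  rows=[
    {"dx": -0.05,"dy": 0,"dz": -0.8,"wx": 0,"wy": -0.003,"wz": 0,"fingers": 30},
    {"dx": 0,"dy": 0,"dz": -0.1,"wx": 0,"wy": 0,"wz": 0,"fingers": 30},
  ],
)

```text
clock: 6.83
tcp_pos: [0.5141, -0.1036, 0.0958]
tool_rot: [179.9, -0.0, 12.6]
wrist_force: [1.5, -3.2, 5.0]
opening: 0.0438
```

```bash
python3 - <<'E'
from h import *
import pickle
s=pickle.load(open('w3.pkl','rb'))
T=np.array([.52026,-.10366]);a=np.radians(12.5);ex=np.array([np.cos(a),np.sin(a)]);ey=np.array([-np.sin(a),np.cos(a)])
def loc(p,z): d=ray(s,p,z)[:2]-T;return (np.array([d@ex,d@ey])*1000).round(1).tolist()
print('foot',[loc(p,.124) for p in [(269,254),(360,254)]])
s=snap('wrist','wrist4.png');pickle.dump(s,open('w4.pkl','wb'));t=snap('scene','scene4.png');st=r.get_state();print(st['clock'],st['tcp_pos'],st['tool_rot'],st['opening'],st['wrist_force'])
a=s['color'][90:390,170:440]; a=cv2.resize(a,None,fx=1.5,fy=1.5,interpolation=cv2.INTER_CUBIC)
p=proj(t,[[*st['tcp_pos'][:2],.08]])[0].astype(int);b=t['color'][p[1]-60:p[1]+60,p[0]-70:p[0]+70];b=cv2.resize(b,(int(450*140/120)-130,450-112),interpolation=cv2.INTER_CUBIC)
o=np.zeros((450,a.shape[1]+b.shape[1],3),'uint8');o[:,:a.shape[1]]=a[:450];o[:b.shape[0],a.shape[1]:]=b
cv2.imwrite('pics/v4.png',o);print(o.shape)
E
```

```text
foot [[-23.4, 8.6], [25.6, 8.6]]
6.9333 [ 0.51399888 -0.10367567  0.09545909] [ 1.79902789e+02 -4.66479984e-02  1.25985181e+01] 0.0441180605667045 [ 0.72056604 -3.27593715  5.01770363]
(450, 800, 3)
```

View pics/v4.png

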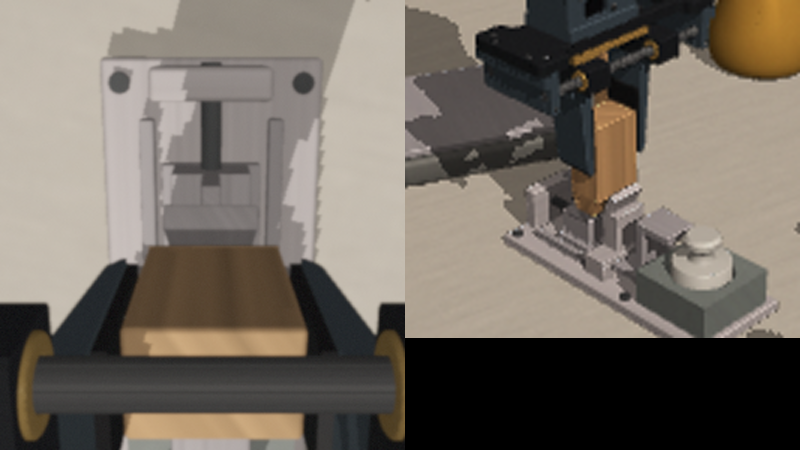

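The view shows the wedge's nose in the slot, with the lip being pushed to +y. The weight is still in its pocket. I'll check the wedge's tilt in the grip with a PnP on its six visible corners.

```bash
python3 - <<'E'
from h import *
import pickle
s=pickle.load(open('w4.pkl','rb'));im=s['color']
g=cv2.cvtColor(im,cv2.COLOR_BGR2GRAY).astype(int)
for v in (262,280,300,318,378): 
    d=np.abs(np.diff(g[v,235:390])); i=np.argsort(d)[-4:]; print(v,sorted((i+235).tolist()))
for u in (290,330): print(u,[(v,g[v,u]) for v in list(range(250,260))+list(range(304,312))+list(range(378,388))])
X=np.array([[-22,15,40],[22,15,40],[-22,-15,40],[22,-15,40],[-22,15,-26],[22,15,-26]],float)/1e3
U=np.array([(251.3,308.7),(374.7,308.7),(252,382),(374,382),(270,254),(357,254)],float)
ok,rv,tv=cv2.solvePnP(X,U,np.array(s['mtx']),None)
print('reproj',(cv2.projectPoints(X,rv,tv,np.array(s['mtx']),None)[0].reshape(-1,2)-U).round(1).tolist())
c,R=cam(s);Rw=R.T@cv2.Rodrigues(rv)[0];p=R.T@tv.ravel()+c
from scipy.spatial.transform import Rotation as Q
print('wedge centre',p,'rpy',Q.from_matrix(Rw).as_euler('xyz',degrees=True))
E
```

```text
262 [253, 259, 357, 379]
280 [248, 259, 260, 364]
300 [252, 253, 370, 371]
318 [249, 373, 374, 375]
378 [252, 253, 371, 372]
290 [(250, np.int64(84)), (251, np.int64(83)), (252, np.int64(81)), (253, np.int64(77)), (254, np.int64(77)), (255, np.int64(78)), (256, np.int64(77)), (257, np.int64(75)), (258, np.int64(75)), (259, np.int64(76)), (304, np.int64(73)), (305, np.int64(74)), (306, np.int64(76)), (307, np.int64(81)), (308, np.int64(96)), (309, np.int64(112)), (310, np.int64(130)), (311, np.int64(147)), (378, np.int64(167)), (379, np.int64(167)), (380, np.int64(168)), (381, np.int64(168)), (382, np.int64(170)), (383, np.int64(171)), (384, np.int64(171)), (385, np.int64(171)), (386, np.int64(172)), (387, np.int64(171))]
330 [(250, np.int64(85)), (251, np.int64(86)), (252, np.int64(80)), (253, np.int64(77)), (254, np.int64(81)), (255, np.int64(78)), (256, np.int64(75)), (257, np.int64(75)), (258, np.int64(75)), (259, np.int64(74)), (304, np.int64(67)), (305, np.int64(70)), (306, np.int64(70)), (307, np.int64(74)), (308, np.int64(87)), (309, np.int64(102)), (310, np.int64(116)), (311, np.int64(129)), (378, np.int64(160)), (379, np.int64(158)), (380, np.int64(159)), (381, np.int64(161)), (382, np.int64(166)), (383, np.int64(171)), (384, np.int64(171)), (385, np.int64(171)), (386, np.int64(172)), (387, np.int64(173))]
reproj [[-0.7, -0.7], [0.6, -0.6], [1.8, 0.7], [-1.7, 0.9], [0.1, -0.1], [-0.1, -0.1]]
wedge centre [ 0.51532514 -0.10569792  0.0924292 ] rpy [-0.53862107 -0.37686798 12.72422398]
```

Request:
jog_arm(
  rows=[
    {"dx": 0,"dy": -0.15,"dz": 0.15,"wx": 0,"wy": 0,"wz": 0,"fingers": 30},
    {"dx": 0,"dy": 0,"dz": 0.25,"wx": 0,"wy": 0,"wz": 0,"fingers": 30},
  ],
)

```text
clock: 7.1
tcp_pos: [0.5145, -0.1026, 0.0922]
tool_rot: [179.8, -0.2, 12.6]
wrist_force: [0.1, -3.9, 4.9]
opening: 0.0439
```

Request:
jog_arm(
  rows=[
    {"dx": 0,"dy": 0,"dz": 0.2,"wx": 0,"wy": 0,"wz": 0,"fingers": 30},
  ],
)

```text
clock: 7.18
tcp_pos: [0.5149, -0.1027, 0.0903]
tool_rot: [179.8, -0.2, 12.6]
wrist_force: [0.0, -4.4, 5.0]
opening: 0.0439
```

Request:
jog_arm(
  rows=[
    {"dx": 0,"dy": 0,"dz": 0.2,"wx": 0,"wy": 0,"wz": 0,"fingers": 30},
  ],
)

```text
clock: 7.27
tcp_pos: [0.5152, -0.1029, 0.0884]
tool_rot: [179.8, -0.3, 12.6]
wrist_force: [0.7, -3.1, 5.0]
opening: 0.0435
```

Request:
jog_arm(
  rows=[
    {"dx": -0.08,"dy": -0.02,"dz": 0.3,"wx": 0.002,"wy": -0.003,"wz": 0,"fingers": 30},
  ],
)

```text
clock: 7.35
tcp_pos: [0.5151, -0.1029, 0.0858]
tool_rot: [179.8, -0.2, 12.6]
wrist_force: [0.4, 4.3, 12.8]
opening: 0.0438
```

Request:
jog_arm(
  rows=[
    {"dx": -0.05,"dy": -0.02,"dz": 0.3,"wx": 0,"wy": 0,"wz": 0,"fingers": 30},
  ],
)

```text
clock: 7.43
tcp_pos: [0.515, -0.1027, 0.083]
tool_rot: [179.8, -0.2, 12.6]
wrist_force: [0.2, -0.4, 8.3]
opening: 0.0437
```

Request:
jog_arm(
  rows=[
    {"dx": -0.05,"dy": -0.02,"dz": 0.3,"wx": 0,"wy": 0,"wz": 0,"fingers": 30},
  ],
)

```text
clock: 7.52
tcp_pos: [0.5149, -0.1026, 0.0802]
tool_rot: [179.8, -0.3, 12.6]
wrist_force: [1.4, -3.7, 5.0]
opening: 0.0441
```

Request:
jog_arm(
  rows=[
    {"dx": -0.05,"dy": -0.06,"dz": 0.35,"wx": 0.002,"wy": -0.003,"wz": 0,"fingers": 30},
  ],
)

```text
clock: 7.6
tcp_pos: [0.5148, -0.1023, 0.0768]
tool_rot: [179.9, -0.2, 12.6]
wrist_force: [0.8, -3.6, 3.5]
opening: 0.0441
```

Request:
jog_arm(
  rows=[
    {"dx": -0.05,"dy": -0.03,"dz": 0.35,"wx": 0,"wy": 0,"wz": 0,"fingers": 30},
  ],
)

```text
clock: 7.68
tcp_pos: [0.5147, -0.1023, 0.0733]
tool_rot: [179.9, -0.2, 12.6]
wrist_force: [2.1, -4.4, 4.3]
opening: 0.0436
```

Request:
jog_arm(
  rows=[
    {"dx": -0.05,"dy": -0.02,"dz": 0.35,"wx": 0,"wy": 0,"wz": 0,"fingers": 30},
  ],
)

```text
clock: 7.77
tcp_pos: [0.5145, -0.1024, 0.0697]
tool_rot: [179.8, -0.3, 12.6]
wrist_force: [1.3, -4.0, 5.1]
opening: 0.0441
```

Going smoothly. I'll continue to the floor.

Request:
jog_arm(
  rows=[
    {"dx": -0.04,"dy": -0.02,"dz": 0.35,"wx": 0.002,"wy": -0.002,"wz": 0,"fingers": 30},
  ],
)

```text
clock: 7.85
tcp_pos: [0.5142, -0.1023, 0.066]
tool_rot: [179.9, -0.2, 12.6]
wrist_force: [1.6, -4.5, 1.8]
opening: 0.044
```

Request:
jog_arm(
  rows=[
    {"dx": -0.04,"dy": -0.02,"dz": 0.25,"wx": 0,"wy": 0,"wz": 0,"fingers": 30},
  ],
)

```text
clock: 7.93
tcp_pos: [0.5137, -0.1023, 0.063]
tool_rot: [179.9, -0.2, 12.6]
wrist_force: [1.5, -4.7, 2.2]
opening: 0.0438
```

Request:
jog_arm(
  rows=[
    {"dx": -0.04,"dy": -0.02,"dz": 0.2,"wx": 0,"wy": 0,"wz": 0,"fingers": 30},
  ],
)

```text
clock: 8.02
tcp_pos: [0.5132, -0.1022, 0.0606]
tool_rot: [179.9, -0.2, 12.6]
wrist_force: [0.5, -3.8, 35.6]
opening: 0.044
```

Request:
jog_arm(
  rows=[
    {"dx": 0,"dy": 0.03,"dz": -0.08,"wx": 0,"wy": 0,"wz": 0,"fingers": 30},
    {"dx": 0,"dy": 0,"dz": 0,"wx": 0,"wy": 0,"wz": 0,"fingers": 75},
    {"dx": 0,"dy": 0,"dz": 0,"wx": 0,"wy": 0,"wz": 0,"fingers": 75},
    {"dx": 0,"dy": 0,"dz": 0,"wx": 0,"wy": 0,"wz": 0,"fingers": 75},
    {"dx": 0,"dy": 0,"dz": 0,"wx": 0,"wy": 0,"wz": 0,"fingers": 75},
  ],
)

```text
clock: 8.43
tcp_pos: [0.5108, -0.1013, 0.0595]
tool_rot: [-179.9, 0.1, 12.5]
wrist_force: [-0.3, -0.1, 0.0]
opening: 0.0666
```

Request:
jog_arm(
  rows=[
    {"dx": 0,"dy": 0,"dz": -2,"wx": 0,"wy": 0,"wz": 0,"fingers": 75},
    {"dx": 0,"dy": 0,"dz": -3,"wx": 0,"wy": 0,"wz": 0,"fingers": 75},
    {"dx": 0,"dy": 0,"dz": -3,"wx": 0,"wy": 0,"wz": 0,"fingers": 75},
    {"dx": 0,"dy": 0,"dz": -3,"wx": 0,"wy": 0,"wz": 0,"fingers": 75},
    {"dx": 0,"dy": 0,"dz": -1,"wx": 0,"wy": 0,"wz": 0,"fingers": 75},
    {"dx": 0,"dy": 0,"dz": 0,"wx": 0,"wy": 0,"wz": 0,"fingers": 75},
  ],
)

```text
clock: 8.93
tcp_pos: [0.5079, -0.1, 0.1816]
tool_rot: [-179.6, 0.5, 12.6]
wrist_force: [1.0, 0.7, 0.2]
opening: 0.0685
```

```bash
python3 - <<'E'
from h import *
import pickle
s=snap('wrist','wrist5.png');pickle.dump(s,open('w5.pkl','wb'));t=snap('scene','scene5.png');st=r.get_state();print(st['clock'],st['tcp_pos'],st['tool_rot'],st['opening'],st['wrist_force'])
p=proj(t,[[.52,-.14,.05]])[0].astype(int);b=t['color'][p[1]-60:p[1]+60,p[0]-60:p[0]+60];b=cv2.resize(b,(400,400),interpolation=cv2.INTER_CUBIC)
a=s['color'][80:400,160:480];a=cv2.resize(a,(400,400),interpolation=cv2.INTER_CUBIC)
cv2.imwrite('pics/v5.png',np.hstack([a,b]))
E
```

```text
9.0333 [ 0.50705254 -0.09984096  0.17943393] [-179.57240413    0.61059359   12.55043474] 0.06878179208780645 [ 0.20452552 -0.42388885 -0.90937347]
```

View pics/v5.png

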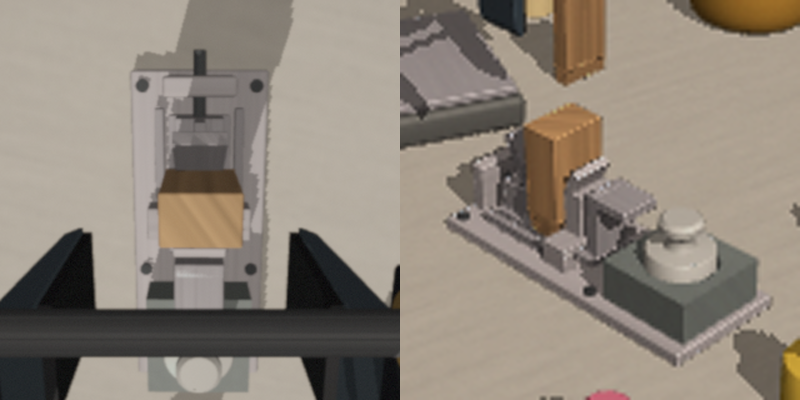

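The wedge stands seated in the slot and is released, and the tongue is drawn back clear of the weight. The knob shows at about (318,382) in the wrist picture.

```bash
python3 - <<'E'
from h import *
import pickle
s=pickle.load(open('w5.pkl','rb'));im=s['color']
print('knob',ray(s,(318.4,382),.072))
C=np.array([ray(s,(160+x/1.25,80+y/1.25),.099)[:2] for x,y in[(160,195),(241,195),(159,248),(241,248)]]);print('wedge',C.mean(0),np.linalg.norm(C[1]-C[0]),np.linalg.norm(C[2]-C[0]))
st=r.get_state();print(st['tcp_pos'])
E
```

```text
knob [ 0.53706872 -0.21165567  0.072     ]
wedge [ 0.51382233 -0.10471333] 0.0410901567196868 0.028582183889812186
[ 0.50705254 -0.09984096  0.17943393]
```

Request:
jog_arm(
  rows=[
    {"dx": 0.15,"dy": 2,"dz": 0,"wx": -0.004,"wy": 0.01,"wz": 0,"fingers": 60},
    {"dx": 0.15,"dy": 3,"dz": 0,"wx": 0,"wy": 0,"wz": 0,"fingers": 60},
    {"dx": 0.1,"dy": 3,"dz": 0,"wx": 0,"wy": 0,"wz": 0,"fingers": 60},
    {"dx": 0.05,"dy": 2,"dz": 0.5,"wx": 0,"wy": 0,"wz": 0,"fingers": 60},
    {"dx": 0,"dy": 0.8,"dz": 1,"wx": 0,"wy": 0,"wz": 0,"fingers": 60},
    {"dx": 0,"dy": 0.2,"dz": 1.5,"wx": 0,"wy": 0,"wz": 0,"fingers": 60},
    {"dx": 0,"dy": 0,"dz": 1,"wx": 0,"wy": 0,"wz": 0,"fingers": 60},
  ],
)

```text
clock: 9.62
tcp_pos: [0.5314, -0.208, 0.1261]
tool_rot: [-179.4, 0.6, 12.6]
wrist_force: [-0.0, 1.5, -0.3]
opening: 0.0547
```

Request:
jog_arm(
  rows=[
    {"dx": 0.43,"dy": 0.42,"dz": 1,"wx": -0.01,"wy": 0.01,"wz": 0,"fingers": 60},
    {"dx": 0,"dy": 0,"dz": 1.5,"wx": 0,"wy": 0,"wz": 0,"fingers": 60},
    {"dx": 0,"dy": 0,"dz": 1,"wx": 0,"wy": 0,"wz": 0,"fingers": 60},
    {"dx": 0,"dy": 0,"dz": 0.3,"wx": 0,"wy": 0,"wz": 0,"fingers": 60},
  ],
)

```text
clock: 9.95
tcp_pos: [0.5318, -0.2074, 0.0784]
tool_rot: [-179.6, 0.5, 12.6]
wrist_force: [-0.6, -0.4, -0.2]
opening: 0.0548
```

Request:
jog_arm(
  rows=[
    {"dx": 0.4,"dy": 0.45,"dz": 0.1,"wx": -0.007,"wy": 0.009,"wz": 0,"fingers": 60},
    {"dx": 0.05,"dy": 0.05,"dz": 0.5,"wx": 0,"wy": 0,"wz": 0,"fingers": 60},
  ],
)

```text
clock: 10.12
tcp_pos: [0.5368, -0.2104, 0.0708]
tool_rot: [-180.0, 0.0, 12.7]
wrist_force: [-0.2, 0.3, 0.2]
opening: 0.0549
```

Now down to about 58 mm, and close on the knob.

Request:
jog_arm(
  rows=[
    {"dx": 0,"dy": 0.05,"dz": 0.7,"wx": 0,"wy": 0,"wz": 0,"fingers": 60},
    {"dx": 0,"dy": 0.05,"dz": 0.4,"wx": 0,"wy": 0,"wz": 0,"fingers": 60},
  ],
)

```text
clock: 10.28
tcp_pos: [0.5376, -0.2113, 0.0594]
tool_rot: [180.0, -0.1, 12.7]
wrist_force: [-0.1, -1.3, -0.8]
opening: 0.055
```

Request:
jog_arm(
  rows=[
    {"dx": 0,"dy": 0,"dz": 0,"wx": 0,"wy": 0,"wz": 0,"fingers": 20},
    {"dx": 0,"dy": 0,"dz": 0,"wx": 0,"wy": 0,"wz": 0,"fingers": 20},
    {"dx": 0,"dy": 0,"dz": 0,"wx": 0,"wy": 0,"wz": 0,"fingers": 20},
    {"dx": 0,"dy": 0,"dz": 0,"wx": 0,"wy": 0,"wz": 0,"fingers": 20},
  ],
  newtons=45,
)

```text
clock: 10.62
tcp_pos: [0.5378, -0.2115, 0.0593]
tool_rot: [180.0, -0.1, 12.7]
wrist_force: [0.3, -0.7, 0.8]
opening: 0.0311
```

Request:
jog_arm(
  rows=[
    {"dx": 0,"dy": 0,"dz": 0,"wx": 0,"wy": 0,"wz": 0,"fingers": 20},
    {"dx": 0,"dy": 0,"dz": 0,"wx": 0,"wy": 0,"wz": 0,"fingers": 20},
    {"dx": 0,"dy": 0,"dz": -0.3,"wx": 0,"wy": 0,"wz": 0,"fingers": 20},
    {"dx": 0,"dy": 0,"dz": -0.4,"wx": 0,"wy": 0,"wz": 0,"fingers": 20},
  ],
)

```text
clock: 10.95
tcp_pos: [0.5367, -0.2111, 0.066]
tool_rot: [-180.0, 0.0, 12.7]
wrist_force: [-0.6, 0.1, -4.5]
opening: 0.0253
```

Request:
jog_arm(
  rows=[
    {"dx": 0.04,"dy": 0,"dz": -0.5,"wx": 0,"wy": 0,"wz": 0,"fingers": 20},
    {"dx": 0.04,"dy": 0,"dz": -0.5,"wx": 0,"wy": 0,"wz": 0,"fingers": 20},
    {"dx": 0.04,"dy": 0,"dz": -0.4,"wx": 0,"wy": 0,"wz": 0,"fingers": 20},
  ],
)

```text
clock: 11.2
tcp_pos: [0.5376, -0.2106, 0.0813]
tool_rot: [-179.9, 0.1, 12.7]
wrist_force: [-0.6, 0.0, -5.1]
opening: 0.0254
```

```bash
python3 - <<'E'
from h import *
t=snap('scene','scene6.png');s=snap('wrist','wrist6.png');st=r.get_state();print(st['clock'],st['tcp_pos'],st['tool_rot'],st['opening'],st['wrist_force'])
p=proj(t,[[.53,-.19,.07]])[0].astype(int);b=t['color'][p[1]-50:p[1]+50,p[0]-50:p[0]+50];b=cv2.resize(b,(400,400),interpolation=cv2.INTER_CUBIC)
a=cv2.resize(s['color'][80:480,120:520],(400,400))
cv2.imwrite('pics/v6.png',np.hstack([a,b]))
E
```

```text
11.3 [ 0.53805699 -0.21081616  0.08162683] [-1.79981032e+02  3.35155126e-03  1.26876397e+01] 0.02559700285592141 [ 0.51885732 -0.25879882 -4.06776092]
```

View pics/v6.png

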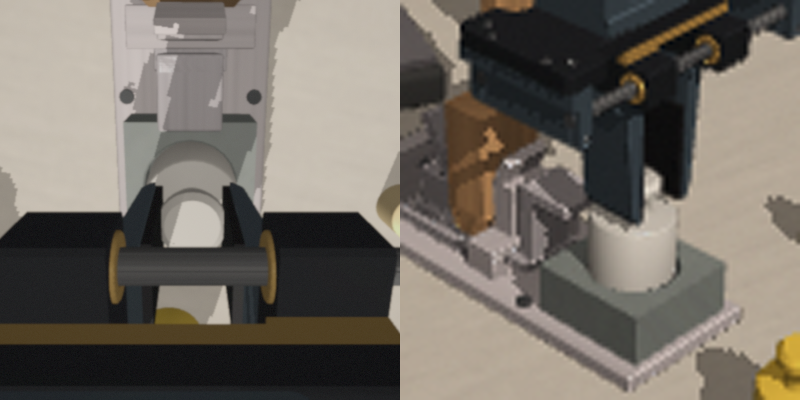

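```bash
python3 - <<'E'
from h import *
s=snap('wrist');st=r.get_state();im=s['color']
T=st['tcp_pos'];a=np.radians(12.7);ex=np.array([np.cos(a),np.sin(a)]);ey=np.array([-np.sin(a),np.cos(a)])
g=cv2.cvtColor(im,cv2.COLOR_BGR2GRAY).astype(int)
print([(v,g[v,300],g[v,312]) for v in range(215,330,4)])
print([(u,g[310,u]) for u in range(270,360,5)])
for z in (.090,.094):
  for p in [(312,268),(312,302),(282,302),(343,302),(312,220)]:
    d=ray(s,p,z)[:2]-T[:2];print(z,p,(d@ex*1e3).round(1),(d@ey*1e3).round(1))
print(T,st['opening'],st['joint_pos'][5])
print('TCP px',proj(s,[T,[T[0],T[1],T[2]+.019]]), 'pad +y edge', proj(s,[[*(T[:2]+.016*ey+sx*.0128*ex),T[2]] for sx in(-1,1)]))
E
```

```text
[(215, np.int64(108), np.int64(107)), (219, np.int64(107), np.int64(104)), (223, np.int64(91), np.int64(91)), (227, np.int64(96), np.int64(97)), (231, np.int64(100), np.int64(103)), (235, np.int64(105), np.int64(105)), (239, np.int64(108), np.int64(118)), (243, np.int64(146), np.int64(151)), (247, np.int64(150), np.int64(151)), (251, np.int64(151), np.int64(151)), (255, np.int64(150), np.int64(150)), (259, np.int64(150), np.int64(149)), (263, np.int64(149), np.int64(150)), (267, np.int64(148), np.int64(128)), (271, np.int64(103), np.int64(99)), (275, np.int64(132), np.int64(138)), (279, np.int64(133), np.int64(141)), (283, np.int64(146), np.int64(195)), (287, np.int64(171), np.int64(196)), (291, np.int64(190), np.int64(196)), (295, np.int64(196), np.int64(196)), (299, np.int64(196), np.int64(197)), (303, np.int64(197), np.int64(196)), (307, np.int64(196), np.int64(196)), (311, np.int64(197), np.int64(196)), (315, np.int64(197), np.int64(197)), (319, np.int64(197), np.int64(197)), (323, np.int64(198), np.int64(197)), (327, np.int64(114), np.int64(113))]
[(270, np.int64(14)), (275, np.int64(19)), (280, np.int64(38)), (285, np.int64(145)), (290, np.int64(146)), (295, np.int64(195)), (300, np.int64(197)), (305, np.int64(197)), (310, np.int64(196)), (315, np.int64(196)), (320, np.int64(196)), (325, np.int64(196)), (330, np.int64(196)), (335, np.int64(195)), (340, np.int64(181)), (345, np.int64(25)), (350, np.int64(21)), (355, np.int64(17))]
0.09 (312, 268) 0.4 18.0
0.09 (312, 302) 0.4 2.7
0.09 (282, 302) -12.3 2.8
0.09 (343, 302) 13.6 2.7
0.09 (312, 220) 0.4 38.4
0.094 (312, 268) 0.4 19.4
0.094 (312, 302) 0.4 4.5
0.094 (282, 302) -12.0 4.5
0.094 (343, 302) 13.3 4.5
0.094 (312, 220) 0.4 39.3
[ 0.53781856 -0.21073957  0.08118533] 0.025421410349124297 -36.41840313772696
TCP px [[311.03673456 299.61233564]
 [310.9264615  318.64941548]] pad +y edge [[281.71269436 265.70734391]
 [340.29019811 265.68893373]]
```

The weight hangs upright in the grip, the knob is centred within about 5 mm, and the wedge still stands. I'll lift clear and carry it to the pan.

Request:
jog_arm(
  rows=[
    {"dx": 0,"dy": 0,"dz": -0.8,"wx": 0,"wy": 0,"wz": 0,"fingers": 20},
    {"dx": 0,"dy": 0,"dz": -1.5,"wx": 0,"wy": 0,"wz": 0,"fingers": 20},
    {"dx": 0,"dy": 0,"dz": -2,"wx": 0,"wy": 0,"wz": 0,"fingers": 20},
    {"dx": 0,"dy": 0,"dz": -2,"wx": 0,"wy": 0,"wz": 0,"fingers": 20},
    {"dx": 0,"dy": 0,"dz": -2,"wx": 0,"wy": 0,"wz": 0,"fingers": 20},
    {"dx": 0,"dy": 0,"dz": -1.5,"wx": 0,"wy": 0,"wz": 0,"fingers": 20},
    {"dx": 0,"dy": 0,"dz": -1,"wx": 0,"wy": 0,"wz": 0,"fingers": 20},
    {"dx": 0.1,"dy": -0.6,"dz": -0.3,"wx": 0,"wy": 0,"wz": 0,"fingers": 20},
    {"dx": 0.2,"dy": -1.2,"dz": 0,"wx": 0,"wy": 0,"wz": 0,"fingers": 20},
    {"dx": 0.3,"dy": -1.8,"dz": 0,"wx": 0,"wy": 0,"wz": 0,"fingers": 20},
    {"dx": 0.3,"dy": -2.2,"dz": 0,"wx": 0,"wy": 0,"wz": 0,"fingers": 20},
    {"dx": 0.3,"dy": -2.2,"dz": 0,"wx": 0,"wy": 0,"wz": 0,"fingers": 20},
    {"dx": 0.3,"dy": -2.2,"dz": 0,"wx": 0,"wy": 0,"wz": 0,"fingers": 20},
    {"dx": 0.3,"dy": -2.2,"dz": 0,"wx": 0,"wy": 0,"wz": 0,"fingers": 20},
    {"dx": 0.3,"dy": -2.2,"dz": 0,"wx": 0,"wy": 0,"wz": 0,"fingers": 20},
    {"dx": 0.3,"dy": -2.2,"dz": 0,"wx": 0,"wy": 0,"wz": 0,"fingers": 20},
    {"dx": 0.3,"dy": -2.2,"dz": 0,"wx": 0,"wy": 0,"wz": 0,"fingers": 20},
  ],
)

```text
clock: 12.77
tcp_pos: [0.514, -0.0062, 0.1913]
tool_rot: [-179.6, 0.7, 12.4]
wrist_force: [0.5, 0.3, -4.6]
opening: 0.0253
```

Request:
jog_arm(
  rows=[
    {"dx": 0.35,"dy": -2.2,"dz": 0,"wx": -0.007,"wy": 0.012,"wz": 0,"fingers": 20},
    {"dx": 0.35,"dy": -2.2,"dz": 0,"wx": 0,"wy": 0,"wz": 0,"fingers": 20},
    {"dx": 0.35,"dy": -2.2,"dz": 0,"wx": 0,"wy": 0,"wz": 0,"fingers": 20},
    {"dx": 0.35,"dy": -2.2,"dz": 0,"wx": 0,"wy": 0,"wz": 0,"fingers": 20},
    {"dx": 0.35,"dy": -1.8,"dz": 0,"wx": 0,"wy": 0,"wz": 0,"fingers": 20},
    {"dx": 0.3,"dy": -1.2,"dz": 0.2,"wx": 0,"wy": 0,"wz": 0,"fingers": 20},
    {"dx": 0.2,"dy": -0.6,"dz": 0.6,"wx": 0,"wy": 0,"wz": 0,"fingers": 20},
    {"dx": 0.1,"dy": -0.2,"dz": 1.2,"wx": 0,"wy": 0,"wz": 0,"fingers": 20},
    {"dx": 0,"dy": 0,"dz": 1.5,"wx": 0,"wy": 0,"wz": 0,"fingers": 20},
    {"dx": 0,"dy": 0,"dz": 1.5,"wx": 0,"wy": 0,"wz": 0,"fingers": 20},
    {"dx": 0,"dy": 0,"dz": 0.5,"wx": 0,"wy": 0,"wz": 0,"fingers": 20},
  ],
)

```text
clock: 13.68
tcp_pos: [0.4966, 0.1375, 0.1233]
tool_rot: [-179.9, 0.7, 12.8]
wrist_force: [-0.8, -1.2, -3.7]
opening: 0.0256
```

Request:
jog_arm(
  rows=[
    {"dx": 0.5,"dy": 0.5,"dz": 0.3,"wx": -0.002,"wy": 0.012,"wz": 0,"fingers": 20},
    {"dx": 0.5,"dy": 0.4,"dz": 0.6,"wx": 0,"wy": 0,"wz": 0,"fingers": 20},
    {"dx": 0.1,"dy": 0.1,"dz": 0.8,"wx": 0,"wy": 0,"wz": 0,"fingers": 20},
    {"dx": 0.05,"dy": 0.05,"dz": 0.6,"wx": 0,"wy": 0,"wz": 0,"fingers": 20},
    {"dx": 0.05,"dy": 0.05,"dz": 0.3,"wx": 0,"wy": 0,"wz": 0,"fingers": 20},
  ],
)

```text
clock: 14.1
tcp_pos: [0.5113, 0.127, 0.093]
tool_rot: [180.0, 0.1, 12.7]
wrist_force: [0.3, -0.8, -4.4]
opening: 0.0254
```

Request:
jog_arm(
  rows=[
    {"dx": -0.05,"dy": -0.05,"dz": 0.2,"wx": 0,"wy": 0,"wz": 0,"fingers": 20},
    {"dx": -0.05,"dy": -0.05,"dz": 0.15,"wx": 0,"wy": 0,"wz": 0,"fingers": 20},
  ],
)

```text
clock: 14.27
tcp_pos: [0.5104, 0.1274, 0.0889]
tool_rot: [180.0, 0.1, 12.7]
wrist_force: [-1.4, -0.2, -5.3]
opening: 0.0257
```

Request:
jog_arm(
  rows=[
    {"dx": 0,"dy": 0,"dz": 0.12,"wx": 0,"wy": 0,"wz": 0,"fingers": 20},
  ],
)

```text
clock: 14.35
tcp_pos: [0.5103, 0.1275, 0.0876]
tool_rot: [180.0, 0.1, 12.7]
wrist_force: [-0.3, 0.6, -4.1]
opening: 0.0258
```

Request:
jog_arm(
  rows=[
    {"dx": 0,"dy": 0,"dz": 0.1,"wx": 0,"wy": 0,"wz": 0,"fingers": 20},
  ],
)

```text
clock: 14.43
tcp_pos: [0.5104, 0.1276, 0.0867]
tool_rot: [180.0, 0.1, 12.7]
wrist_force: [-0.4, 0.1, -4.7]
opening: 0.0257
```

Request:
jog_arm(
  rows=[
    {"dx": 0,"dy": 0,"dz": 0.1,"wx": 0,"wy": 0,"wz": 0,"fingers": 20},
  ],
)

```text
clock: 14.52
tcp_pos: [0.5105, 0.1277, 0.0859]
tool_rot: [180.0, 0.1, 12.7]
wrist_force: [0.2, -0.2, -5.3]
opening: 0.0253
```

Request:
jog_arm(
  rows=[
    {"dx": 0,"dy": 0,"dz": 0.08,"wx": 0,"wy": 0,"wz": 0,"fingers": 20},
  ],
)

```text
clock: 14.6
tcp_pos: [0.5105, 0.1278, 0.0853]
tool_rot: [180.0, 0.1, 12.7]
wrist_force: [-3.8, -2.0, 10.3]
opening: 0.0259
```

Request:
jog_arm(
  rows=[
    {"dx": 0,"dy": 0,"dz": 0.08,"wx": 0,"wy": 0,"wz": 0,"fingers": 20},
  ],
)

```text
clock: 14.68
tcp_pos: [0.5108, 0.1279, 0.0853]
tool_rot: [180.0, 0.1, 12.7]
wrist_force: [-7.1, -2.2, 18.0]
opening: 0.0257
```

Request:
jog_arm(
  rows=[
    {"dx": 0,"dy": 0,"dz": -0.02,"wx": 0,"wy": 0,"wz": 0,"fingers": 20},
    {"dx": 0,"dy": 0,"dz": 0,"wx": 0,"wy": 0,"wz": 0,"fingers": 40},
    {"dx": 0,"dy": 0,"dz": 0,"wx": 0,"wy": 0,"wz": 0,"fingers": 60},
    {"dx": 0,"dy": 0,"dz": 0,"wx": 0,"wy": 0,"wz": 0,"fingers": 65},
    {"dx": 0,"dy": 0,"dz": 0,"wx": 0,"wy": 0,"wz": 0,"fingers": 65},
  ],
)

```text
clock: 15.1
tcp_pos: [0.5123, 0.1284, 0.087]
tool_rot: [180.0, -0.1, 12.7]
wrist_force: [-0.9, -0.6, -0.9]
opening: 0.0496
```

Request:
jog_arm(
  rows=[
    {"dx": 0,"dy": 0,"dz": -0.6,"wx": 0,"wy": 0,"wz": 0,"fingers": 65},
    {"dx": 0,"dy": 0,"dz": -1.5,"wx": 0,"wy": 0,"wz": 0,"fingers": 65},
    {"dx": 0,"dy": 0,"dz": -3,"wx": 0,"wy": 0,"wz": 0,"fingers": 65},
    {"dx": 0,"dy": 0,"dz": -3,"wx": 0,"wy": 0,"wz": 0,"fingers": 65},
    {"dx": 0,"dy": 0,"dz": -3,"wx": 0,"wy": 0,"wz": 0,"fingers": 65},
    {"dx": 0,"dy": 0,"dz": -1,"wx": 0,"wy": 0,"wz": 0,"fingers": 65},
    {"dx": 0,"dy": 0,"dz": 0,"wx": 0,"wy": 0,"wz": 0,"fingers": 65},
  ],
)

```text
clock: 15.68
tcp_pos: [0.5116, 0.1283, 0.2148]
tool_rot: [180.0, -0.0, 12.7]
wrist_force: [-0.4, -0.2, -0.0]
opening: 0.0592
```

```bash
python3 - <<'E'
from h import *
t=snap('scene');w=snap('wrist');st=r.get_state();print(st['clock'],st['tcp_pos'],st['opening'],st['wrist_force'])
b=cv2.resize(t['color'][170:320,210:390],(480,400),interpolation=cv2.INTER_CUBIC);a=cv2.resize(w['color'][0:480,160:540],(317,400))
cv2.imwrite('pics/v7.png',np.hstack([a,b]))
print('pan proj wrist',((proj(w,[[.5063,.1351,.038],[.5063,.1351,.098]])-[160,0])*.833).round(0).tolist(),'scene',((proj(t,[[.5063,.1351,.038],[.5063,.1351,.098],[.5137,-.105,.099]])-[210,170])*2.667).round(0).tolist())
E
```

```text
15.7833 [0.51071979 0.12808147 0.21240696] 0.05947920614894024 [-0.01587593 -0.83226089 -0.44281567]
pan proj wrist [[123.0, 173.0], [122.0, 187.0]] scene [[165.0, 136.0], [160.0, 81.0], [294.0, 181.0]]
```

View pics/v7.png

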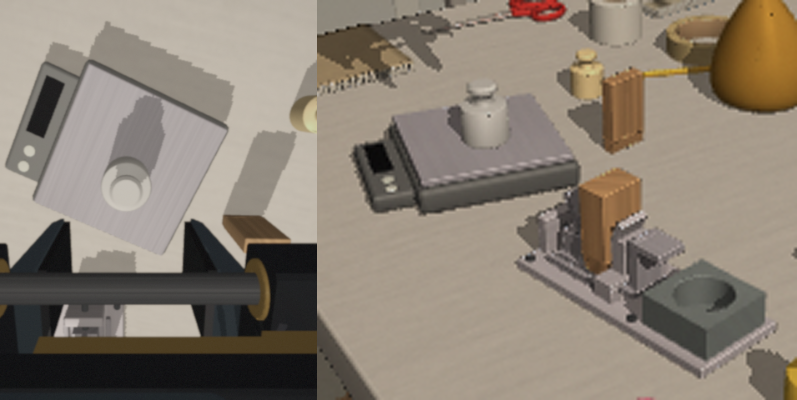

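The weight stands upright on the pan, with the wedge still in the slot and the pocket empty. Its offset from the pan's middle is about 20 mm at most in this view, well under 45 mm.

```bash
python3 -c "
from h import *
print(r.sign_off())"
```

```text
the job is handed in; nothing more can be done
None
```

The job is handed in at about 15.8 s on the robot's clock. The thick wedge is in the slot and the check weight stands on the scale's pan.

- **Wedge:** I regripped it once because the arm had drifted about 6 mm. The first push met the post with about 31 N, so I shifted it about 1.5 mm toward the tail, and it then slid to the floor. It reached the expected depth with a final press of about 36 N, more than the 2 to 10 N given. After release, the pictures showed it upright about 1 mm from its place, with the tongue drawn back clear of the weight.
- **Weight:** I gripped it by the knob and carried it over the keeper. It touched down on the pan at the height I had worked out and was released there. The press at touchdown rose to about 18 N before I let go.
- **Last picture:** The weight is upright on the pan, the wedge is still in the slot with the pocket empty, and nothing touches the gripper.

**Checks that disagreed:**
- **Grip opening:** it read about 25 mm on the knob, which is listed as 29 mm. The hold stayed firm.
- **Distance from the pan's middle:** the calibrated position puts the weight a few mm off, while the pan's corners in the last picture suggest up to about 20 mm. Both are under the 45 mm allowed.
- **Catch travel:** I judged it only from the pictures, not from a measurement.

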